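Pull the push-fit head off a vortex mixer

ROBOT

A 6-joint arm with a two-finger parallel gripper is mounted at the origin on a cart in front of the work surface, level with it; the furniture and walls round the work are solid. World frame = base frame: x ahead of the robot, y to its left, z up, the work surface at z = 0. Lengths are in mm, angles in rad, forces in N, time in s.
With the tool pointing down it reaches from about 350 to 875 mm from the base axis. Payload 4.2 kg.
Tool frame: the origin (TCP) lies between the finger pads; the fingertips stand 25 mm ahead of it and the grasp point (between the pads) lies 6 mm ahead of it; z points along the fingers, y is the line along which they close (so a half turn about z gives the same grasp; the last joint's range is limited). The gripper opens to 85 mm and grips with 20 to 120 N. Pads are 22 mm wide; open, the fingers measure 114 mm over their backs; the gripper's body (76 mm by 85 mm) begins 54 mm behind the grasp point. The pads swing forward as they close: fully open they stand 13 mm farther back than shut.
Start: joints at [1.499, 0.385, 0.008, 0, -1.194, -0.259], TCP at [202.967, 591.104, 256.312] pointing down, gripper open.
Joint ranges: [-3.14, 3.14], [-1.21, 2.06], [-1.07, 1.41], [-3.16, 2.05], [-2.99, -0.16], [-3.1, 3.1]. Speed limits (rad/s): [2.79, 2.79, 3.14, 3.14, 3.14, 3.14].

INTERFACE

Orientations are given as a unit quaternion [x, y, z, w].
In Python, from bench import read_state, imaging, workorder, nets gives the robot as it stands.
- The arm moves only by the tool apply_moves, never from a script. Its argument "rows" is a list of rows, each an object with "hand": the opening, from -1 (shut) to 1 (fully open); "delta_pos": the shift along the tool's x, y, z in mm, a list of three; "yaw": the turn about the tool's z in rad. A call has 1 to 12 rows; each row is the pose to reach, as a shift and turn from the pose commanded when the call began, along the tool's axes at that moment; what a row does not reach only later rows make up. A row lasts 1/12 s, in which the tool goes at most 41.7 mm and 7.16 degrees, less where a joint would pass 70% of its speed; a pose out of reach is approached as far as the arm can. A call with a gripper value outside its range is refused whole. The fingers move at their own pace and stop on an object; the grip force is fixed at half the most. Time passes only in rows, so rows that repeat a pose let the fingers close. It gives the time, the measured TCP pose, the force, the opening and the grip force at its end, in the units of the state.
- read_state(): the state, without advancing time (a new reading comes with each control period).
- imaging.get_image(name): name is "scene" or "top" or "wrist"; returns a dict with "pixels" (480x640x3 uint8, red, green, blue), "fx", "fy", "cx", "cy" (pixels), "xyz" and "rotation" of the camera in the world. Camera axes: x right, y down, z forward; pixel columns grow to the right and rows downward; lengths in mm; the calibration is good to about 2 mm. A picture is of the moment at which its call begins. There is no depth.
- workorder.job_done(): hands the job in; it is judged then, once.
Trained networks look in the newest picture that a camera, given by its name, has taken for a name from the list of things; names that differ only in an ending like _2 or _b are one class to them, and where a whole thing is asked for, a point or a joint stands for the part that bears it (a point fixed in the world has none). Each returns a list of dicts, best first, with "score" (0 to 1); they miss things now and then, are a little off and sometimes report something else, mostly with a low value. They report only what shows in the picture. A call takes as long as a camera call. They do not tell look-alikes from the thing itself.
- nets.find_in(camera, query): "location" ([row, column] in pixels, amid what is visible of it).
- nets.pinpoint(camera, query): "location" ([row, column] in pixels: a listed point, or the origin of a listed thing).
The state is a dict: "clock": time; "joints": joint angles; "joint_vel": joint speeds; "joint_efforts": joint torques, N m; "position": TCP position; "ee_rot": TCP orientation; "contact_force": force on the tool from outside, world axes, zero at the start; "wrist_torque": the same for the moment, N m; "gripper_width": finger opening in mm; "grasp_force": force on a finger pad.
Only numpy, scipy, OpenCV 4.12 (cv2) and the standard library are available. Lean on these libraries where they do the work, as an engineer would, in place of code of your own. Each camera call takes 0.05 s, during which the arm holds its last target. There are 200 camera calls.

TASK

The mixing head of the small vortex mixer is worn: take the fork puller by its handle, slide the fork under the head until it gently comes up against the collar of the drive neck, and pull straight up until the head pops off; do not pull the head off with the fingers. Then stand the puller back on the bench and set the head down in the white dish, right way up, without dropping it. Never force the puller against the mixer, and leave the tray, timer and stapler where they are.

Things in the scene. Friction and masses are not known exactly. Their poses are not given: they have to be found in the camera images.
- mixer: Small round grey vortex mixer, fixed to the bench: 116 mm diameter at the foot, tapering to a flat round deck 92 mm in diameter, 58 mm above the bench, that is sprung and gives 3 mm downward at 2 N/mm, then is hard. Origin: centre of its underside; z up. Round about its z axis but for a black speed knob on its -x side, standing out to about 63 mm from the axis at 38 mm height.
- drive_neck: Round steel neck, 17 mm in diameter, standing up from the middle of the deck, 26 mm tall, with a collar round its foot, 26 mm in diameter and 6 mm high, on a rubber mount that gives 12 N/mm sideways. Origin: centre of its foot, level with the deck. 17 mm above its foot four sprung balls stand 3.5 mm out of its sides; they catch the lip inside the head.
- head_seat (a point): The point on the neck's axis, 8 mm above the deck, where the origin of the fully seated head lies. About 12 to 20 N straight up are needed during the first 10 mm of lift from here; from about 13 mm of lift the head is loose.
- mixer_head: The push-fit mixing head, a rigid black disc with a blue stripe and blue top spot: 44 mm in diameter, 24 mm tall, about 40 g, closed on top, hollow below. Origin: centre of its underside. Seated, its underside hangs 8 mm above the deck all round. Popped and let down again it rests loosely on the neck's balls, upright, 12 to 15 mm above its seat, and the fingers can lift it off.
- puller: C-shaped fork puller, 0.13 kg, standing on its fork; its origin is level with the fork's underside, below the handle's axis; z up, the fork opens to +x. Fork: flat steel, 5 mm thick, 44 mm wide (50 at the flared tips), slot 29 mm wide; it reaches from x = -32 to +22 mm and the slot ends at x = -13 mm, but the whole fork is clamped up to 6 mm further forward or back than that: feel for it.
- puller_grip (a point): Point to grip on the puller's orange handle, on its axis, 72 mm above the underside of the fork. The handle is 26 mm along x, 14 mm along y, from z = 49 to 93 mm, on a rail (x = -22 to +22 mm, 24 mm wide) at z = 43 to 49 mm. Under the rail an arm (underside at z = 38 mm) passes over the head to the web (6 mm thick, 30 mm wide) at the fork's rear end.
- dish: White round shallow dish, loose, 0.3 kg: 132 mm across at the rim, 16 mm high, wall 3 mm, floor 4 mm thick. Origin: centre of its underside.
- cuvette_tray_3: Bystander: cream cuvette tray, 100 x 150 x 39 mm, loose. Origin: centre of its underside.
- bench_timer: Bystander: white bench timer, 62 x 68 x 20 mm, loose. Origin: centre of its underside.
- stapler: Bystander: black stapler, 140 x 36 x 46 mm, loose. Origin: centre of its underside.
Mind the look-alikes: they are no part of the job. Leave any blue look-alike of the puller alone. Of the things shaped like the dish, the white one is meant.

How it is judged (in metres and radians):
On the way, in this order (a step that is already met when the one before it is completed fails the run):
1. the puller's fork lies under the seated head and has come up against the drive neck or its collar (touching it with over 0.5 N, handle axis within 10 mm of the neck's axis) (horizontal distance between puller and drive_neck below 0.01 m and z of puller in the frame of drive_neck below 0.006 m and contact force between puller and drive_neck above 0.5 N and distance between mixer_head and head_seat below 0.004 m), for 0.01 s.
2. the head has popped: lifted more than 11 mm straight up from its seat, with the puller still round the neck and raised, and not by the fingers (z of mixer_head in the frame of head_seat above 0.011 m and horizontal distance between mixer_head and head_seat below 0.012 m and contact force between the fingers and mixer_head below 0.1 N and horizontal distance between puller and drive_neck below 0.012 m and z of puller in the frame of drive_neck above 0.006 m), for 0.1 s.
At the end, for the whole second after the job is handed in: the head lies flat on the dish's floor, right way up (within 0.2 rad, underside no more than 10 mm over the dish's underside, within 50 mm of its centre), the dish stands flat on the bench, the puller stands upright on its fork on the bench; all at rest and released (horizontal distance between mixer_head and dish below 0.05 m and z of mixer_head in the frame of dish below 0.01 m and angle between mixer_head's own z axis and vertical below 0.2 rad and linear speed of each of mixer_head, puller below 0.02 m/s and height (world z) of dish below 0.005 m and angle between each of dish, puller's own z axis and vertical below 0.05 rad and height (world z) of puller below 0.003 m and contact force between the fingers and anything else below 0.1 N); the robot touches nothing.
It fails at once if the puller is forced against the mixer or its neck with more than 10 N, or loads the head with more than 35 N (contact force between puller and mixer above 10 N or contact force between puller and mixer_head above 35 N).
It fails at once if the fingers take hold of the head while it is still on its seat (contact force between the fingers and mixer_head above 0.5 N and distance between mixer_head and head_seat below 0.009 m).
It fails at once if the head is wrenched sideways: tilted more than 0.25 rad while still on its seat (angle between mixer_head's own z axis and vertical above 0.25 rad and distance between mixer_head and head_seat below 0.01 m).
It fails at once if the head is dropped into the dish (faster than 0.6 m/s close to the floor of the dish) (linear speed of mixer_head above 0.6 m/s and z of mixer_head in the frame of dish below 0.03 m and horizontal distance between mixer_head and dish below 0.06 m).
It fails at once if the tray, the timer or the stapler is moved by more than 25 mm (distance of any of cuvette_tray_3, bench_timer, stapler from where it was at the start of the episode above 0.025 m).
It also fails if it takes over 72 s, if anything falls off the work surface, if the arm or the gripper's body presses on something with over 40 N, if the wrist force passes 120 N, or if a joint passes its speed limit or range.

## Working session

There is one attempt and no reset: what is moved stays moved. The work goes in short steps, Python scripts to look and compute and a tool call to move; the robot and the scene stay as the last step left them, time stands still between calls to the robot, and variables do not carry over. Pictures are saved under pics/ and viewed, at most 14 in all, crops included, and the job is handed in when it is done.

Besides the shell and the picture viewer there is one more tool, called after "Request:" as name(argument=value, ...), one argument or row to a line, values as JSON. apply_moves: Moves the arm, as the interface text tells. Its arguments: {"type":"object","properties":{"rows":{"type":"array"}},"required":["rows"]}

```bash
mkdir -p pics; cat > h.py <<'E'
from bench import read_state, imaging, workorder, nets
import numpy as np, cv2
from scipy.spatial.transform import Rotation as R
def ray(im,loc):
    r,c=loc; d=np.array([(c-im['cx'])/im['fx'],(r-im['cy'])/im['fy'],1.])
    M=np.array(im['rotation']); 
    if M.size==4: M=R.from_quat(M).as_matrix()
    return np.array(im['xyz'],float),M.reshape(3,3)@d
def onz(im,loc,z):
    o,d=ray(im,loc); return o+d*(z-o[2])/d[2]
def proj(im,p):
    M=np.array(im['rotation'])
    if M.size==4: M=R.from_quat(M).as_matrix()
    q=M.reshape(3,3).T@(np.array(p,float)-im['xyz']); return np.array([im['cy']+im['fy']*q[1]/q[2],im['cx']+im['fx']*q[0]/q[2]])
def save(im,n): cv2.imwrite('pics/'+n+'.png',cv2.cvtColor(im['pixels'],cv2.COLOR_RGB2BGR))
E
python3 - <<'E'
from h import *
Z=dict(mixer=0,drive_neck=58,mixer_head=66,puller=0,puller_grip=72,dish=0,cuvette_tray_3=0,bench_timer=0,stapler=0)
out=[]
for c in ('top','scene'):
    im=imaging.get_image(c); save(im,c+'0'); out.append(im['pixels'])
    print(c,im['xyz'],np.round(im['rotation'],3).tolist(),im['fx'])
    for q,z in Z.items():
        print(q,[(round(d['score'],2),np.round(d['location']).tolist(),np.round(onz(im,d['location'],z)[:2]).tolist()) for d in nets.pinpoint(c,q)[:4]])
s=read_state(); print(s)
E
```

```text
top [ 261.87827912  -87.61267618 1267.55409777] [-0.699, 0.707, -0.078, 0.073] 514.7424365497534
mixer [(0.93, [264.0, 209.0], [470.0, 189.0]), (0.42, [210.0, 297.0], [607.0, -31.0])]
drive_neck []
mixer_head [(0.52, [265.0, 204.0], [458.0, 185.0])]
puller [(0.94, [272.0, 275.0], [449.0, 23.0])]
puller_grip [(0.93, [262.0, 271.0], [462.0, 26.0]), (0.76, [309.0, 276.0], [352.0, 15.0])]
dish [(0.65, [266.0, 378.0], [461.0, -232.0]), (0.61, [289.0, 458.0], [401.0, -429.0])]
cuvette_tray_3 [(0.85, [211.0, 297.0], [605.0, -30.0])]
bench_timer []
stapler [(0.95, [187.0, 237.0], [669.0, 122.0])]
scene [  87.95381678 -937.90490974  794.86614669] [0.873, -0.206, 0.1, -0.431] 456.97867045145244
mixer []
drive_neck []
mixer_head [(0.44, [193.0, 258.0], [468.0, 196.0])]
puller [(0.69, [254.0, 246.0], [359.0, 15.0]), (0.66, [241.0, 282.0], [470.0, 25.0])]
puller_grip [(0.7, [220.0, 280.0], [467.0, 24.0])]
dish [(0.77, [298.0, 328.0], [481.0, -236.0])]
cuvette_tray_3 [(0.68, [242.0, 335.0], [603.0, -46.0])]
bench_timer [(0.77, [264.0, 382.0], [670.0, -187.0])]
stapler [(0.59, [206.0, 324.0], [662.0, 130.0])]
{'clock': 1.0, 'joints': array([ 1.49857775e+00,  3.84663509e-01,  7.93122767e-03, -4.30115137e-05,
       -1.19399291e+00, -2.58598660e-01]), 'joint_vel': array([-0.0007742 , -0.00151242,  0.00042871,  0.00077475, -0.00104407,
       -0.00134745]), 'joint_efforts': array([-6.60026744e-04, -3.92091894e+01,  1.88621539e+01,  4.19082373e+00,
       -3.33891421e-04,  4.63843620e-06]), 'position': array([202.97013456, 591.10927203, 256.33998167]), 'ee_rot': array([ 9.86349853e-01, -1.64663191e-01, -2.32205169e-05, -3.35547853e-05]), 'contact_force': array([-0.07049643,  0.73522369, -0.13553757]), 'wrist_torque': array([ 0.0044212 , -0.0075988 , -0.01223619]), 'grasp_force': 0.0, 'gripper_width': 85.3392711580511}
```

View pics/top0.png

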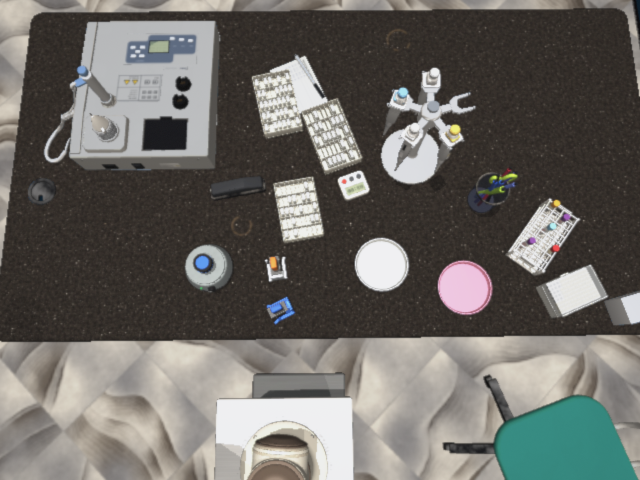

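View pics/scene0.png

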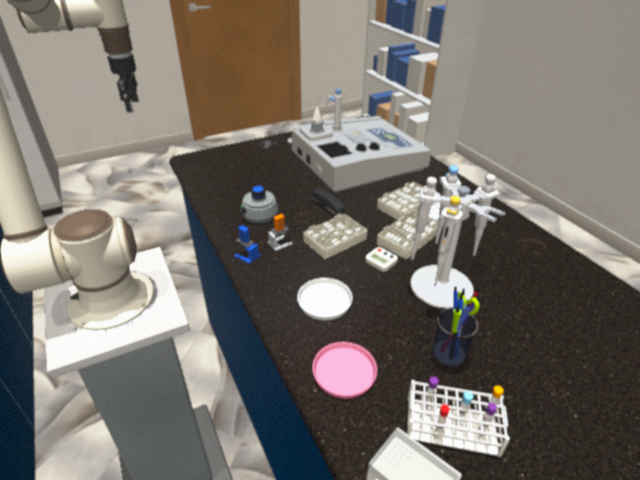

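Top view: the mixer is at about (265,208) with its blue-topped head. The orange puller is at (265,276), the blue decoy at (309,280) and the white dish at (265,381). I'll zoom in on the puller and mixer.

```bash
python3 - <<'E'
from h import *
im=cv2.imread('pics/top0.png')
cv2.imwrite('pics/crop.png',cv2.resize(im[235:325,180:300],None,fx=6.6,fy=6.6,interpolation=cv2.INTER_CUBIC))
I=imaging.get_image('top');p=cv2.cvtColor(I['pixels'],cv2.COLOR_RGB2HSV)
def blob(mask,box):
    r0,r1,c0,c1=box; ys,xs=np.nonzero(mask[r0:r1,c0:c1]); return np.array([ys.mean()+r0,xs.mean()+c0]),len(ys)
H,S,V=p[...,0].astype(int),p[...,1],p[...,2]
for n,m,b,z in [('orange',(H<22)&(S>130)&(V>120),(240,300,250,300),93),('bluetop',(H>95)&(H<125)&(S>130)&(V>100),(240,290,185,230),90),('dish',(S<40)&(V>180),(230,300,345,415),16)]:
    c,k=blob(m,b);print(n,c,k,onz(I,c,z))
E
```

```text
orange [262.62162162 273.09459459] 74 [456.53698868  20.27103853  93.        ]
bluetop [261.97945205 201.80821918] 146 [460.31809053 185.35100902  90.        ]
dish [264.01890272 381.05993545] 2169 [ 462.94782411 -238.25603745   16.        ]
```

View pics/crop.png

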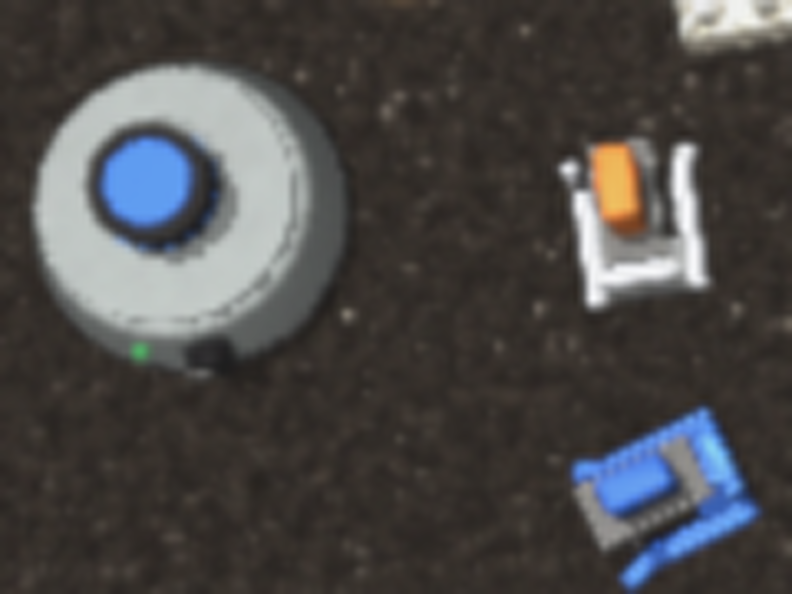

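```bash
cat >> h.py <<'E'
def ang(s=None):
    s=s or read_state(); m=R.from_quat(s['ee_rot']).as_matrix(); return np.arctan2(m[1,0],m[0,0])
def delta(p,a=None):
    """tool-frame shift, yaw to reach world p with tool-x heading a (tool pointing down)"""
    s=read_state(); m=R.from_quat(s['ee_rot']).as_matrix(); t=ang(s)
    return np.round(m.T@(np.array(p)-s['position']),1).tolist(), round(0 if a is None else t-a,3)
def st():
    s=read_state(); print('t',round(s['clock'],2),'p',np.round(s['position'],1),'a',round(ang(s),4),'F',np.round(s['contact_force'],1),'w',round(s['gripper_width'],1),'g',s['grasp_force'])
E
python3 -c "
from h import *
print(delta((400,40,300),0.15)); st()"
```

```text
([365.3, 457.2, -43.7], np.float64(-0.481))
t 1.05 p [203.  591.1 256.3] a -0.3309 F [-0.5 -0.1  0.6] w 85.2 g 0.0
```

Request:
apply_moves(
  rows=[
    {"hand": 1,"delta_pos": [365,457,-44],"yaw": -0.48},
    {"hand": 1,"delta_pos": [365,457,-44],"yaw": -0.48},
    {"hand": 1,"delta_pos": [365,457,-44],"yaw": -0.48},
    {"hand": 1,"delta_pos": [365,457,-44],"yaw": -0.48},
    {"hand": 1,"delta_pos": [365,457,-44],"yaw": -0.48},
    {"hand": 1,"delta_pos": [365,457,-44],"yaw": -0.48},
    {"hand": 1,"delta_pos": [365,457,-44],"yaw": -0.48},
    {"hand": 1,"delta_pos": [365,457,-44],"yaw": -0.48},
    {"hand": 1,"delta_pos": [365,457,-44],"yaw": -0.48},
    {"hand": 1,"delta_pos": [365,457,-44],"yaw": -0.48},
    {"hand": 1,"delta_pos": [365,457,-44],"yaw": -0.48},
    {"hand": 1,"delta_pos": [365,457,-44],"yaw": -0.48},
  ],
)

```text
clock: 2.05
position: [370.7, 119.6, 294.5]
ee_rot: [0.997, 0.075, 0.001, -0.0]
contact_force: [0.4, -0.1, -0.2]
gripper_width: 85.4
grasp_force: 0.0
```

Request:
apply_moves(
  rows=[
    {"hand": 1,"delta_pos": [0,0,0],"yaw": 0},
    {"hand": 1,"delta_pos": [0,0,0],"yaw": 0},
  ],
)

```text
clock: 2.22
position: [371.2, 119.6, 294.2]
ee_rot: [0.997, 0.072, 0.001, -0.0]
contact_force: [-1.1, 0.2, -0.1]
gripper_width: 85.3
grasp_force: 0.0
```

```bash
python3 -c "
from h import *
st(); im=imaging.get_image('wrist'); save(im,'w1'); print(im['xyz'],im['fx'],np.round(im['rotation'],3)); s=read_state(); print(R.from_quat(s['ee_rot']).as_matrix().T@(im['xyz']-s['position']))
print(delta((400,40,300),0.15))
for q,z in dict(puller_grip=72,puller=0,mixer_head=66,mixer=0).items(): print(q,[(round(d['score'],2),np.round(d['location']).tolist(),np.round(onz(im,d['location'],z)[:2]).tolist()) for d in nets.pinpoint('wrist',q)[:4]])"
```

```text
t 2.22 p [371.2 119.6 294.2] a 0.1437 F [-1.1  0.2 -0.1] w 85.3 g 0.0
[444.59389604 129.38277176 411.18262578] 348.9013499395666 [ 0.748 -0.647 -0.096  0.111]
[  74.19796954    2.23097702 -117.07829811]
([17.0, 84.2, -6.0], np.float64(-0.003))
puller_grip [(0.93, [237.0, 423.0], [355.0, 10.0]), (0.72, [132.0, 440.0], [458.0, 19.0])]
puller [(0.97, [221.0, 407.0], [353.0, 9.0]), (0.67, [128.0, 417.0], [461.0, 21.0])]
mixer_head [(0.89, [103.0, 264.0], [460.0, 184.0])]
mixer [(0.92, [103.0, 270.0], [464.0, 188.0])]
```

View pics/w1.png

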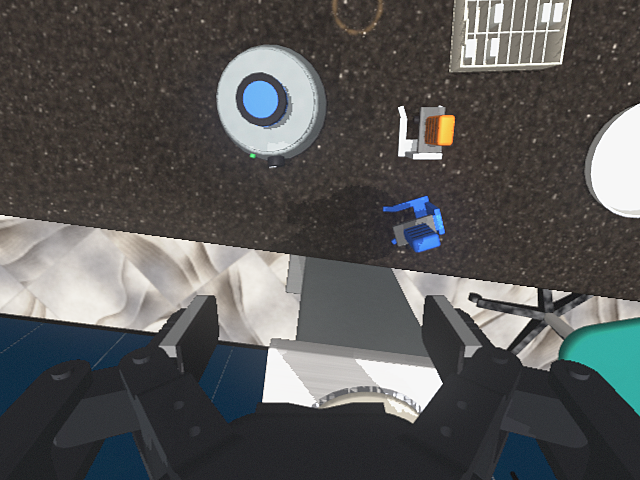

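Wrist view: the mixer head is at (98,260), and the orange puller at (130,440) has its fork opening towards +x. The decoy sits behind it at (222,412).

Request:
apply_moves(
  rows=[
    {"hand": 1,"delta_pos": [17,101,30],"yaw": 0},
    {"hand": 1,"delta_pos": [17,101,50],"yaw": 0},
    {"hand": 1,"delta_pos": [17,101,54],"yaw": 0},
    {"hand": 1,"delta_pos": [17,101,54],"yaw": 0},
    {"hand": 1,"delta_pos": [17,101,54],"yaw": 0},
    {"hand": 1,"delta_pos": [17,101,54],"yaw": 0},
  ],
)

```text
clock: 2.97
position: [403.0, 25.3, 240.2]
ee_rot: [0.997, 0.075, 0.0, 0.0]
contact_force: [-0.1, 0.4, 0.6]
gripper_width: 85.3
grasp_force: 0.0
```

```bash
python3 -c "
from h import *
st(); im=imaging.get_image('wrist'); p=im['pixels']; save(im,'w2'); print(im['xyz'])
for q,z in dict(puller_grip=72,puller=0,mixer_head=66,mixer=0).items(): print(q,[(round(d['score'],2),np.round(d['location']).tolist(),np.round(onz(im,d['location'],z)[:2],1).tolist()) for d in nets.pinpoint('wrist',q)[:4]])
h=cv2.cvtColor(p,cv2.COLOR_RGB2HSV);m=((h[...,0]<22)&(h[...,1]>130)&(h[...,2]>200)).astype('uint8')
c=max(cv2.findContours(m,0,2)[0],key=cv2.contourArea)
b=cv2.boxPoints(cv2.minAreaRect(c));print(cv2.contourArea(c));print([np.round(onz(im,(y,x),93),1) for x,y in b])
x,y=b.mean(0).astype(int);y0,x0=max(0,y-75),max(0,x-100)
cv2.imwrite('pics/w2c.png',cv2.resize(cv2.cvtColor(p[y0:y0+150,x0:x0+200],4),None,fx=4,fy=4,interpolation=2));print(y0,x0)
"
```

```text
t 2.97 p [403.   25.3 240.2] a 0.151 F [-0.1  0.4  0.6] w 85.3 g 0.0
[476.38680597  35.74326135 357.12204103]
puller_grip [(0.62, [274.0, 329.0], [356.4, 9.4]), (0.58, [155.0, 337.0], [458.4, 18.6])]
puller [(0.89, [148.0, 334.0], [460.4, 19.0]), (0.8, [251.0, 326.0], [352.3, 9.3])]
mixer_head [(0.58, [119.0, 134.0], [461.4, 181.8]), (0.17, [120.0, 165.0], [464.4, 157.8])]
mixer [(0.85, [119.0, 166.0], [463.2, 184.2])]
505.0
[array([470.4,  27.9,  93. ]), array([472.1,  16.3,  93. ]), array([449.3,  12.4,  93. ]), array([447.5,  24.2,  93. ])]
80 237
```

View pics/w2c.png

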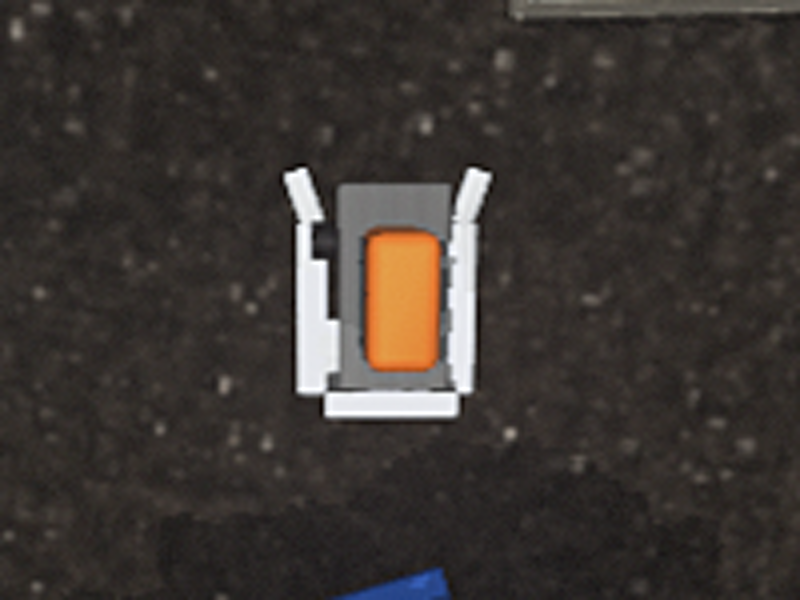

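The handle is centred at (459.8, 20.2) with a heading of about 0.155. The flared fork tips point to +x, and the decoy is well behind it.

Request:
apply_moves(
  rows=[
    {"hand": 1,"delta_pos": [35,10,0],"yaw": -0.005},
    {"hand": 1,"delta_pos": [55.4,13.6,35],"yaw": -0.005},
    {"hand": 1,"delta_pos": [55.4,13.6,75],"yaw": -0.005},
    {"hand": 1,"delta_pos": [55.4,13.6,110],"yaw": -0.005},
    {"hand": 1,"delta_pos": [55.4,13.6,135],"yaw": -0.005},
    {"hand": 1,"delta_pos": [55.4,13.6,150],"yaw": -0.005},
    {"hand": 1,"delta_pos": [55.4,13.6,158],"yaw": -0.005},
    {"hand": 1,"delta_pos": [55.4,13.6,161],"yaw": -0.005},
    {"hand": 1,"delta_pos": [55.4,13.6,161],"yaw": -0.005},
    {"hand": 1,"delta_pos": [55.4,13.6,161],"yaw": -0.005},
  ],
)

```text
clock: 4.05
position: [460.3, 19.5, 79.9]
ee_rot: [0.997, 0.077, 0.001, -0.0]
contact_force: [-1.0, 0.1, -0.2]
gripper_width: 85.6
grasp_force: 0.0
```

Request:
apply_moves(
  rows=[
    {"hand": -1,"delta_pos": [0,0,0],"yaw": 0},
    {"hand": -1,"delta_pos": [0,0,0],"yaw": 0},
    {"hand": -1,"delta_pos": [0,0,0],"yaw": 0},
    {"hand": -1,"delta_pos": [0,0,0],"yaw": 0},
    {"hand": -1,"delta_pos": [0,0,0],"yaw": 0},
    {"hand": -1,"delta_pos": [0,0,0],"yaw": 0},
    {"hand": -1,"delta_pos": [0,0,0],"yaw": 0},
    {"hand": -1,"delta_pos": [0,0,0],"yaw": 0},
    {"hand": -1,"delta_pos": [0,0,0],"yaw": 0},
    {"hand": -1,"delta_pos": [0,0,0],"yaw": 0},
    {"hand": -1,"delta_pos": [0,0,0],"yaw": 0},
    {"hand": -1,"delta_pos": [0,0,0],"yaw": 0},
  ],
)

```text
clock: 5.05
position: [459.3, 19.0, 78.8]
ee_rot: [0.997, 0.077, -0.0, 0.0]
contact_force: [-0.1, 1.0, 0.2]
gripper_width: 13.3
grasp_force: 61.1
```

Request:
apply_moves(
  rows=[
    {"hand": -1,"delta_pos": [0,0,-30],"yaw": 0},
    {"hand": -1,"delta_pos": [0,0,-65],"yaw": 0},
    {"hand": -1,"delta_pos": [0,0,-100],"yaw": 0},
    {"hand": -1,"delta_pos": [-10,-20,-120],"yaw": 0},
    {"hand": -1,"delta_pos": [-20,-50,-120],"yaw": 0},
    {"hand": -1,"delta_pos": [-30,-85,-120],"yaw": 0},
    {"hand": -1,"delta_pos": [-40,-120,-120],"yaw": 0},
    {"hand": -1,"delta_pos": [-48.5,-145,-120],"yaw": 0},
    {"hand": -1,"delta_pos": [-48.5,-162,-120],"yaw": 0},
    {"hand": -1,"delta_pos": [-48.5,-162,-120],"yaw": 0},
    {"hand": -1,"delta_pos": [-48.5,-162,-120],"yaw": 0},
    {"hand": -1,"delta_pos": [-48.5,-162,-120],"yaw": 0},
  ],
)

```text
clock: 6.05
position: [386.3, 171.1, 198.5]
ee_rot: [0.997, 0.077, -0.0, 0.0]
contact_force: [0.4, -0.8, -0.9]
gripper_width: 13.3
grasp_force: 61.1
```

```bash
cat >> h.py <<'E'
def head(im,z=90):
    h=cv2.cvtColor(im['pixels'],cv2.COLOR_RGB2HSV);m=((h[...,0]>95)&(h[...,0]<125)&(h[...,1]>110)&(h[...,2]>120)).astype('uint8')
    c=max(cv2.findContours(m,0,2)[0],key=cv2.contourArea); e=cv2.fitEllipse(c); return (e[0][1],e[0][0]),e[1],onz(im,(e[0][1],e[0][0]),z)
E
python3 -c "
from h import *
st(); im=imaging.get_image('wrist'); p=im['pixels']; save(im,'w3'); print(im['xyz'])
print(head(im)); s=read_state();m=R.from_quat(s['ee_rot']).as_matrix()
print('head in tool', m.T@(head(im)[2]-s['position']))
for q,z in dict(puller_grip=172,puller=120,mixer_head=66,mixer=0).items(): print(q,[(round(d['score'],2),np.round(d['location']).tolist(),np.round(onz(im,d['location'],z)[:2],1).tolist()) for d in nets.pinpoint('wrist',q)[:4]])
"
```

```text
t 6.05 p [386.3 171.1 198.5] a 0.154 F [ 0.4 -0.8 -0.9] w 13.3 g 61.06263756752014
[459.82106254 181.81222393 315.26578814]
((276.7103271484375, 502.3790283203125), (50.48413848876953, 97.379638671875), array([380.97930076,  39.78876983,  90.        ]))
head in tool [-25.29469506 128.59675931 108.58833692]
puller_grip [(0.8, [304.0, 517.0], [397.5, 80.9]), (0.78, [322.0, 321.0], [375.0, 168.1])]
puller [(0.72, [258.0, 319.0], [386.7, 171.0]), (0.67, [265.0, 476.0], [396.2, 76.4])]
mixer_head [(0.85, [129.0, 316.0], [459.0, 184.1])]
mixer []
```

View pics/w3.png

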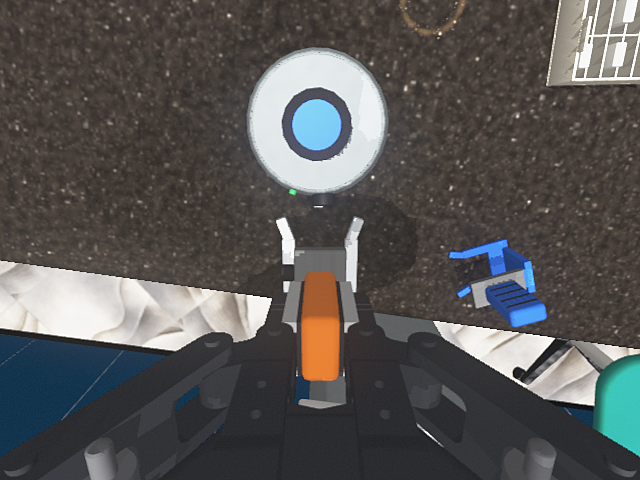

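Wrist view: the head is at (125,317), the fork tips in hand are at about (218,282) and (220,358), and the blob finder picked the decoy. I'll restrict it to the head region and measure the lateral offset.

```bash
cat >> h.py <<'E'
def head(im,z=90,box=(60,200,240,400)):
    r0,r1,c0,c1=box; h=cv2.cvtColor(im['pixels'][r0:r1,c0:c1],cv2.COLOR_RGB2HSV);m=((h[...,0]>95)&(h[...,0]<125)&(h[...,1]>110)&(h[...,2]>120)).astype('uint8')
    c=max(cv2.findContours(m,0,2)[0],key=cv2.contourArea); e=cv2.fitEllipse(c); l=(e[0][1]+r0,e[0][0]+c0); return l,e[1],onz(im,l,z)
E
python3 -c "
from h import *
im=imaging.get_image('wrist'); s=read_state();m=R.from_quat(s['ee_rot']).as_matrix();p=s['position']
l,e,w=head(im);print(l,e,w,'head in tool',m.T@(w-p))
def tool(loc,z): return np.round(m.T@(onz(im,loc,z)-p),1)
# prong edges, row scan
for r in (222,226,250,270):
    row=im['pixels'][r].astype(int).min(1); xs=[c for c in range(265,375) if row[c]>170]; print(r,xs[:1],xs[-1:],[c for c in xs if c<320][-1:],[c for c in xs if c>320][:1], tool((r,(xs[0]+xs[-1])/2),p[2]-74))
h=im['pixels'][:,:,:].astype(int).min(2); mk=(h>150).astype('uint8')[40:205,235:400]
c=max(cv2.findContours(mk,0,2)[0],key=cv2.contourArea); e=cv2.fitEllipse(c); l=(e[0][1]+40,e[0][0]+235); print('deck',l,e[1],tool(l,58),onz(im,l,58))
"
```

```text
(125.19815063476562, 315.7432174682617) (48.73489761352539, 50.95779037475586) [461.68037132 184.0975041   90.        ] head in tool [ 76.09068048  -1.52703883 108.73332565]
222 [276] [362] [286] [353] [23.6  0.5 74. ]
226 [278] [360] [288] [352] [21.2  0.5 74. ]
250 [282] [356] [293] [346] [ 6.8  0.5 74. ]
270 [346] [356] [] [346] [-5.7 19.3 74. ]
deck (121.6351318359375, 316.3303756713867) (133.9617919921875, 141.08926391601562) [ 78.8  -1.4 140.7] [464.3188221 184.4163912  58.       ]
```

Request:
apply_moves(
  rows=[
    {"hand": -1,"delta_pos": [0,-2,20],"yaw": 0},
    {"hand": -1,"delta_pos": [5,-2,35],"yaw": 0},
    {"hand": -1,"delta_pos": [10,-2,45],"yaw": 0},
    {"hand": -1,"delta_pos": [16,-2,52],"yaw": 0},
    {"hand": -1,"delta_pos": [16,-2,54],"yaw": 0},
    {"hand": -1,"delta_pos": [16,-2,54],"yaw": 0},
    {"hand": -1,"delta_pos": [16,-2,54],"yaw": 0},
  ],
)

```text
clock: 6.93
position: [402.2, 176.1, 145.1]
ee_rot: [0.997, 0.077, 0.0, -0.0]
contact_force: [-0.0, 0.5, -1.1]
gripper_width: 13.1
grasp_force: 61.2
```

```bash
python3 -c "
from h import *
st(); im=imaging.get_image('wrist'); save(im,'w4');s=read_state();m=R.from_quat(s['ee_rot']).as_matrix();p=s['position']
l,e,w=head(im,90,(20,220,200,440));print(l,e,w,'head in tool',m.T@(w-p)); print(np.mean([im['xyz'][2]]))
"
```

```text
t 6.93 p [402.2 176.1 145.1] a 0.1539 F [-0.   0.5 -1.1] w 13.1 g 61.1565899848938
(159.02090454101562, 320.5724639892578) (62.24237060546875, 62.99726867675781) [461.80909952 184.13362886  90.        ] head in tool [60.012964    1.29974504 55.41296031]
262.02962116621075
```

View pics/w4.png

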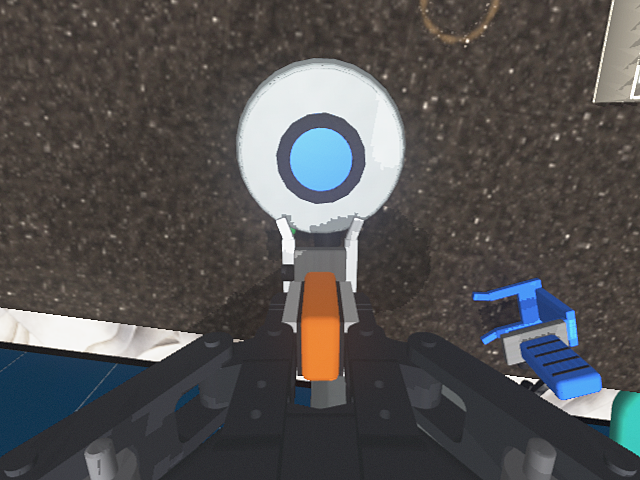

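Fork tips are at about (220,282) and (222,358), just over the deck edge, with the head at (159,320). The lateral offset is under 1 mm. Next I'll descend and feel for the deck.

Request:
apply_moves(
  rows=[
    {"hand": -1,"delta_pos": [2,0.6,3],"yaw": 0},
    {"hand": -1,"delta_pos": [2,0.6,5],"yaw": 0},
    {"hand": -1,"delta_pos": [2,0.6,5.5],"yaw": 0},
    {"hand": -1,"delta_pos": [2,0.6,5.5],"yaw": 0},
    {"hand": -1,"delta_pos": [2,0.6,5.5],"yaw": 0},
  ],
)

```text
clock: 7.4
position: [404.1, 175.8, 139.4]
ee_rot: [0.997, 0.077, 0.0, -0.0]
contact_force: [0.6, 0.1, -2.7]
gripper_width: 13.3
grasp_force: 61.2
```

Request:
apply_moves(
  rows=[
    {"hand": -1,"delta_pos": [0,0,0.5],"yaw": 0},
    {"hand": -1,"delta_pos": [0,0,1],"yaw": 0},
    {"hand": -1,"delta_pos": [0,0,1],"yaw": 0},
    {"hand": -1,"delta_pos": [0,0,1],"yaw": 0},
  ],
)

```text
clock: 7.73
position: [404.1, 175.8, 138.3]
ee_rot: [0.997, 0.077, -0.0, 0.0]
contact_force: [-0.6, -0.2, -2.2]
gripper_width: 12.9
grasp_force: 61.2
```

Request:
apply_moves(
  rows=[
    {"hand": -1,"delta_pos": [0,0,0.5],"yaw": 0},
    {"hand": -1,"delta_pos": [0,0,1],"yaw": 0},
    {"hand": -1,"delta_pos": [0,0,1],"yaw": 0},
    {"hand": -1,"delta_pos": [0,0,1],"yaw": 0},
  ],
)

```text
clock: 8.07
position: [404.1, 175.8, 137.3]
ee_rot: [0.997, 0.077, -0.0, 0.0]
contact_force: [-0.5, 0.1, -1.0]
gripper_width: 13.1
grasp_force: 61.2
```

Request:
apply_moves(
  rows=[
    {"hand": -1,"delta_pos": [0,0,0.5],"yaw": 0},
    {"hand": -1,"delta_pos": [0,0,1],"yaw": 0},
    {"hand": -1,"delta_pos": [0,0,1],"yaw": 0},
    {"hand": -1,"delta_pos": [0,0,1],"yaw": 0},
  ],
)

```text
clock: 8.4
position: [404.2, 175.8, 136.4]
ee_rot: [0.997, 0.077, 0.0, -0.0]
contact_force: [0.4, 0.4, -1.2]
gripper_width: 13.2
grasp_force: 61.2
```

Request:
apply_moves(
  rows=[
    {"hand": -1,"delta_pos": [0,0,0],"yaw": 0},
  ],
)

```text
clock: 8.48
position: [404.2, 175.8, 136.4]
ee_rot: [0.997, 0.077, 0.0, -0.0]
contact_force: [0.1, 0.5, -0.0]
gripper_width: 13.4
grasp_force: 61.2
```

Request:
apply_moves(
  rows=[
    {"hand": -1,"delta_pos": [0,0,0.5],"yaw": 0},
    {"hand": -1,"delta_pos": [0,0,0.8],"yaw": 0},
    {"hand": -1,"delta_pos": [0,0,0.8],"yaw": 0},
  ],
)

```text
clock: 8.73
position: [404.2, 175.8, 135.7]
ee_rot: [0.997, 0.077, 0.0, -0.0]
contact_force: [-1.2, 0.2, 1.4]
gripper_width: 13.1
grasp_force: 61.5
```

Request:
apply_moves(
  rows=[
    {"hand": -1,"delta_pos": [0,0,0],"yaw": 0},
  ],
)

```text
clock: 8.82
position: [404.2, 175.9, 135.7]
ee_rot: [0.997, 0.077, 0.0, -0.0]
contact_force: [-0.4, 0.5, 0.9]
gripper_width: 13.4
grasp_force: 61.5
```

Request:
apply_moves(
  rows=[
    {"hand": -1,"delta_pos": [0,0,-1.5],"yaw": 0},
    {"hand": -1,"delta_pos": [0,0,-2.5],"yaw": 0},
    {"hand": -1,"delta_pos": [4,0,-2.5],"yaw": 0},
    {"hand": -1,"delta_pos": [8,0,-2.5],"yaw": 0},
    {"hand": -1,"delta_pos": [12,0,-2.5],"yaw": 0},
    {"hand": -1,"delta_pos": [16,0,-2.5],"yaw": 0},
    {"hand": -1,"delta_pos": [18,0,-2.5],"yaw": 0},
    {"hand": -1,"delta_pos": [18,0,-2.5],"yaw": 0},
  ],
)

```text
clock: 9.48
position: [422.5, 178.7, 137.9]
ee_rot: [0.997, 0.077, 0.0, 0.0]
contact_force: [0.5, -0.0, -1.0]
gripper_width: 12.9
grasp_force: 61.3
```

```bash
python3 -c "
from h import *
st(); im=imaging.get_image('wrist'); save(im,'w5');s=read_state();m=R.from_quat(s['ee_rot']).as_matrix();p=s['position']
l,e,w=head(im,90,(80,330,200,440));print(l,e,w,'head in tool',m.T@(w-p))
cv2.imwrite('pics/w5c.png',cv2.resize(cv2.cvtColor(im['pixels'][100:300,210:430],4),None,fx=3,fy=3,interpolation=2))
"
```

```text
t 9.48 p [422.5 178.7 137.9] a 0.1537 F [ 0.5 -0.  -1. ] w 12.9 g 61.30471587181091
(203.42675018310547, 319.4410400390625) (61.201725006103516, 62.56855773925781) [461.85288284 184.15933532  90.        ] head in tool [40.15397847  0.47878655 47.80291807]
```

View pics/w5c.png

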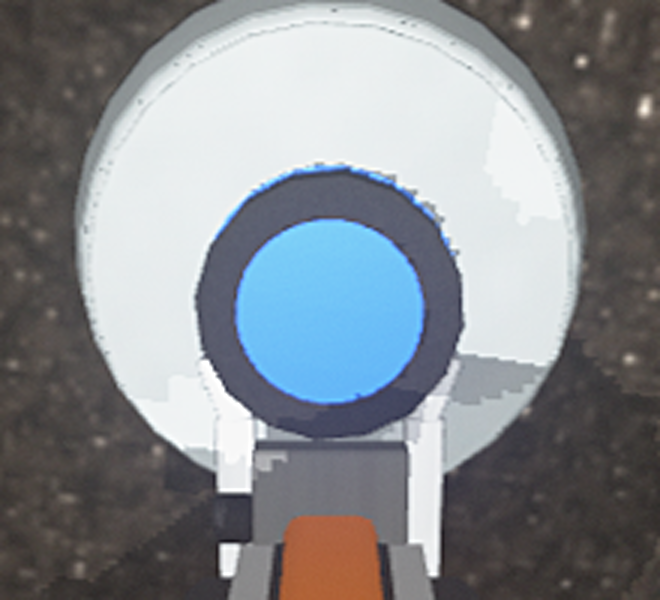

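The head is centred at crop x≈330 and the prongs' midpoint is at ≈330, so they're aligned, with the tips already under the head's edge. I'll keep advancing gently.

Request:
apply_moves(
  rows=[
    {"hand": -1,"delta_pos": [4,0,0],"yaw": 0},
    {"hand": -1,"delta_pos": [8,0,0],"yaw": 0},
    {"hand": -1,"delta_pos": [12,0,0],"yaw": 0},
    {"hand": -1,"delta_pos": [14,0,0],"yaw": 0},
    {"hand": -1,"delta_pos": [14,0,0],"yaw": 0},
  ],
)

```text
clock: 9.95
position: [436.3, 180.9, 138.0]
ee_rot: [0.997, 0.077, 0.0, -0.0]
contact_force: [0.1, 0.1, -1.2]
gripper_width: 13.6
grasp_force: 61.3
```

Request:
apply_moves(
  rows=[
    {"hand": -1,"delta_pos": [3,0,0],"yaw": 0},
    {"hand": -1,"delta_pos": [6,0,0],"yaw": 0},
    {"hand": -1,"delta_pos": [9,0,0],"yaw": 0},
    {"hand": -1,"delta_pos": [11,0,0],"yaw": 0},
    {"hand": -1,"delta_pos": [11,0,0],"yaw": 0},
  ],
)

```text
clock: 10.37
position: [447.1, 182.6, 138.0]
ee_rot: [0.997, 0.077, 0.0, -0.0]
contact_force: [0.5, -0.5, -0.9]
gripper_width: 13.3
grasp_force: 61.3
```

Request:
apply_moves(
  rows=[
    {"hand": -1,"delta_pos": [1.5,0,0],"yaw": 0},
    {"hand": -1,"delta_pos": [3,0,0],"yaw": 0},
    {"hand": -1,"delta_pos": [4,0,0],"yaw": 0},
    {"hand": -1,"delta_pos": [4,0,0],"yaw": 0},
  ],
)

```text
clock: 10.7
position: [450.8, 183.1, 138.1]
ee_rot: [0.997, 0.077, 0.0, -0.0]
contact_force: [0.4, -1.1, -0.9]
gripper_width: 13.1
grasp_force: 61.3
```

Request:
apply_moves(
  rows=[
    {"hand": -1,"delta_pos": [0.7,0,0],"yaw": 0},
    {"hand": -1,"delta_pos": [1.4,0,0],"yaw": 0},
    {"hand": -1,"delta_pos": [2,0,0],"yaw": 0},
    {"hand": -1,"delta_pos": [2,0,0],"yaw": 0},
  ],
)

```text
clock: 11.03
position: [452.7, 183.4, 138.1]
ee_rot: [0.997, 0.077, 0.0, -0.0]
contact_force: [0.0, 0.6, -1.3]
gripper_width: 13.5
grasp_force: 61.3
```

Request:
apply_moves(
  rows=[
    {"hand": -1,"delta_pos": [0.5,0,0],"yaw": 0},
    {"hand": -1,"delta_pos": [1,0,0],"yaw": 0},
    {"hand": -1,"delta_pos": [1,0,0],"yaw": 0},
  ],
)

```text
clock: 11.28
position: [453.6, 183.5, 138.0]
ee_rot: [0.997, 0.077, 0.0, -0.0]
contact_force: [-0.0, -0.0, -0.7]
gripper_width: 13.4
grasp_force: 61.3
```

Request:
apply_moves(
  rows=[
    {"hand": -1,"delta_pos": [0.5,0,0],"yaw": 0},
    {"hand": -1,"delta_pos": [0.7,0,0],"yaw": 0},
    {"hand": -1,"delta_pos": [0.7,0,0],"yaw": 0},
  ],
)

```text
clock: 11.53
position: [454.3, 183.6, 138.0]
ee_rot: [0.997, 0.077, 0.0, -0.0]
contact_force: [0.4, -0.2, -1.7]
gripper_width: 13.1
grasp_force: 61.3
```

Request:
apply_moves(
  rows=[
    {"hand": -1,"delta_pos": [0.4,0,0],"yaw": 0},
    {"hand": -1,"delta_pos": [0.7,0,0],"yaw": 0},
    {"hand": -1,"delta_pos": [0.7,0,0],"yaw": 0},
  ],
)

```text
clock: 11.78
position: [455.0, 183.7, 138.0]
ee_rot: [0.997, 0.077, 0.0, -0.0]
contact_force: [-0.6, -0.2, -1.9]
gripper_width: 13.4
grasp_force: 61.3
```

Request:
apply_moves(
  rows=[
    {"hand": -1,"delta_pos": [0.3,0,0],"yaw": 0},
    {"hand": -1,"delta_pos": [0.5,0,0],"yaw": 0},
    {"hand": -1,"delta_pos": [0.5,0,0],"yaw": 0},
  ],
)

```text
clock: 12.03
position: [455.4, 183.8, 138.0]
ee_rot: [0.997, 0.077, 0.0, -0.0]
contact_force: [0.2, -0.1, -0.8]
gripper_width: 13.3
grasp_force: 61.3
```

Request:
apply_moves(
  rows=[
    {"hand": -1,"delta_pos": [0.3,0,0],"yaw": 0},
    {"hand": -1,"delta_pos": [0.5,0,0],"yaw": 0},
    {"hand": -1,"delta_pos": [0.5,0,0],"yaw": 0},
  ],
)

```text
clock: 12.28
position: [455.9, 183.9, 138.0]
ee_rot: [0.997, 0.077, 0.0, -0.0]
contact_force: [0.1, 0.1, -2.2]
gripper_width: 13.2
grasp_force: 61.3
```

Request:
apply_moves(
  rows=[
    {"hand": -1,"delta_pos": [0.3,0,0],"yaw": 0},
    {"hand": -1,"delta_pos": [0.5,0,0],"yaw": 0},
    {"hand": -1,"delta_pos": [0.5,0,0],"yaw": 0},
  ],
)

```text
clock: 12.53
position: [456.4, 184.0, 138.0]
ee_rot: [0.997, 0.077, 0.0, -0.0]
contact_force: [-0.5, 0.4, -1.7]
gripper_width: 13.0
grasp_force: 61.3
```

Request:
apply_moves(
  rows=[
    {"hand": -1,"delta_pos": [0.3,0,0],"yaw": 0},
    {"hand": -1,"delta_pos": [0.5,0,0],"yaw": 0},
    {"hand": -1,"delta_pos": [0.5,0,0],"yaw": 0},
  ],
)

```text
clock: 12.78
position: [456.9, 184.0, 138.0]
ee_rot: [0.997, 0.077, 0.0, -0.0]
contact_force: [-0.1, -0.5, -1.1]
gripper_width: 13.4
grasp_force: 61.3
```

Request:
apply_moves(
  rows=[
    {"hand": -1,"delta_pos": [0.3,0,0],"yaw": 0},
    {"hand": -1,"delta_pos": [0.5,0,0],"yaw": 0},
    {"hand": -1,"delta_pos": [0.5,0,0],"yaw": 0},
  ],
)

```text
clock: 13.03
position: [457.4, 184.1, 138.0]
ee_rot: [0.997, 0.077, 0.0, -0.0]
contact_force: [-0.3, 1.1, -1.9]
gripper_width: 13.1
grasp_force: 61.3
```

Request:
apply_moves(
  rows=[
    {"hand": -1,"delta_pos": [0.3,0,0],"yaw": 0},
    {"hand": -1,"delta_pos": [0.5,0,0],"yaw": 0},
    {"hand": -1,"delta_pos": [0.5,0,0],"yaw": 0},
  ],
)

```text
clock: 13.28
position: [457.9, 184.2, 138.0]
ee_rot: [0.997, 0.077, 0.0, -0.0]
contact_force: [-1.6, 0.0, -0.9]
gripper_width: 13.3
grasp_force: 61.3
```

Request:
apply_moves(
  rows=[
    {"hand": -1,"delta_pos": [0.3,0,0],"yaw": 0},
    {"hand": -1,"delta_pos": [0.5,0,0],"yaw": 0},
    {"hand": -1,"delta_pos": [0.5,0,0],"yaw": 0},
  ],
)

```text
clock: 13.53
position: [458.2, 184.2, 138.0]
ee_rot: [0.997, 0.077, -0.0, 0.0]
contact_force: [0.1, -0.1, -1.3]
gripper_width: 13.3
grasp_force: 61.3
```

Request:
apply_moves(
  rows=[
    {"hand": -1,"delta_pos": [0.3,0,0],"yaw": 0},
    {"hand": -1,"delta_pos": [0.5,0,0],"yaw": 0},
    {"hand": -1,"delta_pos": [0.5,0,0],"yaw": 0},
  ],
)

```text
clock: 13.78
position: [458.5, 184.2, 137.9]
ee_rot: [0.997, 0.077, -0.0, 0.0]
contact_force: [-0.8, -0.1, -0.3]
gripper_width: 13.4
grasp_force: 61.2
```

Request:
apply_moves(
  rows=[
    {"hand": -1,"delta_pos": [0.3,0,0],"yaw": 0},
    {"hand": -1,"delta_pos": [0.3,0,0],"yaw": 0},
  ],
)

```text
clock: 13.95
position: [458.7, 184.2, 137.9]
ee_rot: [0.997, 0.077, -0.001, 0.0]
contact_force: [-3.5, 0.1, 0.3]
gripper_width: 13.4
grasp_force: 61.3
```

Request:
apply_moves(
  rows=[
    {"hand": -1,"delta_pos": [0.0,0,0],"yaw": 0},
  ],
)

```text
clock: 14.03
position: [458.7, 184.1, 137.9]
ee_rot: [0.997, 0.077, -0.001, 0.0]
contact_force: [-2.6, -0.7, 0.8]
gripper_width: 13.5
grasp_force: 61.3
```

Request:
apply_moves(
  rows=[
    {"hand": -1,"delta_pos": [0.0,0,0],"yaw": 0},
  ],
)

```text
clock: 14.12
position: [458.8, 184.2, 137.9]
ee_rot: [0.997, 0.077, -0.0, 0.0]
contact_force: [-2.6, -0.1, -0.1]
gripper_width: 13.6
grasp_force: 61.3
```

Contact of about 2.7 N against the collar. I'll back off slightly and pull straight up.

Request:
apply_moves(
  rows=[
    {"hand": -1,"delta_pos": [-0.7,0,-0.5],"yaw": 0},
    {"hand": -1,"delta_pos": [-0.7,0,-1],"yaw": 0},
    {"hand": -1,"delta_pos": [-0.7,0,-2],"yaw": 0},
    {"hand": -1,"delta_pos": [-0.7,0,-3],"yaw": 0},
    {"hand": -1,"delta_pos": [-0.7,0,-4],"yaw": 0},
  ],
)

```text
clock: 14.53
position: [458.1, 184.0, 141.1]
ee_rot: [0.997, 0.077, -0.001, 0.0]
contact_force: [0.8, -0.3, -12.8]
gripper_width: 12.9
grasp_force: 59.7
```

Request:
apply_moves(
  rows=[
    {"hand": -1,"delta_pos": [0,0,-0.7],"yaw": 0},
    {"hand": -1,"delta_pos": [0,0,-1.4],"yaw": 0},
    {"hand": -1,"delta_pos": [0,0,-2],"yaw": 0},
  ],
)

```text
clock: 14.78
position: [457.7, 183.9, 142.4]
ee_rot: [0.997, 0.077, -0.001, 0.0]
contact_force: [1.7, 0.6, -16.5]
gripper_width: 13.2
grasp_force: 58.8
```

Request:
apply_moves(
  rows=[
    {"hand": -1,"delta_pos": [0,0,-0.8],"yaw": 0},
    {"hand": -1,"delta_pos": [0,0,-1.6],"yaw": 0},
    {"hand": -1,"delta_pos": [0,0,-2.4],"yaw": 0},
    {"hand": -1,"delta_pos": [0,0,-3],"yaw": 0},
  ],
)

```text
clock: 15.12
position: [458.6, 184.2, 148.0]
ee_rot: [0.997, 0.077, 0.0, 0.0]
contact_force: [-1.5, -1.1, -6.0]
gripper_width: 13.1
grasp_force: 60.4
```

Request:
apply_moves(
  rows=[
    {"hand": -1,"delta_pos": [0,0,-0.8],"yaw": 0},
    {"hand": -1,"delta_pos": [0,0,-1.6],"yaw": 0},
    {"hand": -1,"delta_pos": [0,0,-2.4],"yaw": 0},
    {"hand": -1,"delta_pos": [0,0,-3],"yaw": 0},
  ],
)

```text
clock: 15.45
position: [459.2, 184.7, 151.2]
ee_rot: [0.997, 0.077, 0.001, -0.001]
contact_force: [-1.2, -0.3, -1.4]
gripper_width: 13.5
grasp_force: 61.1
```

Request:
apply_moves(
  rows=[
    {"hand": -1,"delta_pos": [0,0,-1],"yaw": 0},
    {"hand": -1,"delta_pos": [0,0,-2],"yaw": 0},
    {"hand": -1,"delta_pos": [0,0,-3],"yaw": 0},
    {"hand": -1,"delta_pos": [0,0,-3],"yaw": 0},
    {"hand": -1,"delta_pos": [0,0,-3],"yaw": 0},
    {"hand": -1,"delta_pos": [0,0,-3],"yaw": 0},
  ],
)

```text
clock: 15.95
position: [458.7, 184.4, 153.1]
ee_rot: [0.997, 0.077, 0.0, -0.0]
contact_force: [0.1, -0.6, -0.9]
gripper_width: 13.1
grasp_force: 61.1
```

```bash
python3 -c "
from h import *
st(); im=imaging.get_image('wrist'); sc=imaging.get_image('scene')
print(head(im,106,(80,400,200,440))); 
a=cv2.resize(im['pixels'][150:400,180:440],(416,400)); r,c=proj(sc,(462,184,80)).astype(int); print(r,c)
b=cv2.resize(sc['pixels'][r-35:r+35,c-33:c+33],(380,400),interpolation=2)
cv2.imwrite('pics/w6.png',cv2.cvtColor(np.hstack([a,b]),4))
"
```

```text
t 15.95 p [458.7 184.4 153.1] a 0.1543 F [ 0.1 -0.6 -0.9] w 13.1 g 61.08336925506592
((263.161376953125, 319.5628433227539), (75.0039291381836, 78.41275024414062), array([468.05479278, 185.2030913 , 106.        ]))
191 256
```

View pics/w6.png

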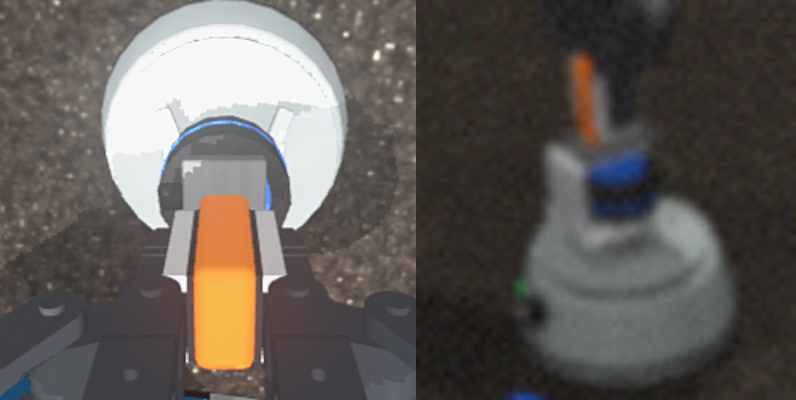

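The head is popped and upright on the fork (left panel about (225,165), right panel (620,185)). I'll lower the fork a little so the head rests on the balls, then withdraw straight back.

Request:
apply_moves(
  rows=[
    {"hand": -1,"delta_pos": [0,0,1],"yaw": 0},
    {"hand": -1,"delta_pos": [0,0,2],"yaw": 0},
    {"hand": -1,"delta_pos": [0,0,3],"yaw": 0},
    {"hand": -1,"delta_pos": [0,0,3],"yaw": 0},
    {"hand": -1,"delta_pos": [-2,0,3],"yaw": 0},
    {"hand": -1,"delta_pos": [-4,0,3],"yaw": 0},
    {"hand": -1,"delta_pos": [-6,0,3],"yaw": 0},
    {"hand": -1,"delta_pos": [-8,0,3],"yaw": 0},
    {"hand": -1,"delta_pos": [-10,0,3],"yaw": 0},
  ],
)

```text
clock: 16.8
position: [448.3, 182.7, 150.1]
ee_rot: [0.997, 0.077, 0.0, -0.0]
contact_force: [0.4, -0.3, -1.9]
gripper_width: 13.4
grasp_force: 61.1
```

```bash
python3 -c "
from h import *
st(); im=imaging.get_image('wrist'); 
print(head(im,103,(80,400,200,440))); 
"
```

```text
t 16.8 p [448.3 182.7 150.1] a 0.1543 F [ 0.4 -0.3 -1.9] w 13.4 g 61.08849763870239
((314.2355041503906, 281.4764175415039), (76.63574981689453, 195.41943359375), array([425.97604372, 198.87359813, 103.        ]))
```

Request:
apply_moves(
  rows=[
    {"hand": -1,"delta_pos": [-4,0,0],"yaw": 0},
    {"hand": -1,"delta_pos": [-8,0,0],"yaw": 0},
    {"hand": -1,"delta_pos": [-12,0,0],"yaw": 0},
    {"hand": -1,"delta_pos": [-16,0,0],"yaw": 0},
    {"hand": -1,"delta_pos": [-21,0,0],"yaw": 0},
    {"hand": -1,"delta_pos": [-26,0,0],"yaw": 0},
    {"hand": -1,"delta_pos": [-32,0,0],"yaw": 0},
    {"hand": -1,"delta_pos": [-40,0,0],"yaw": 0},
    {"hand": -1,"delta_pos": [-48,0,0],"yaw": 0},
    {"hand": -1,"delta_pos": [-55,0,0],"yaw": 0},
    {"hand": -1,"delta_pos": [-55,0,0],"yaw": 0},
    {"hand": -1,"delta_pos": [-55,0,0],"yaw": 0},
  ],
)

```text
clock: 17.85
position: [393.9, 174.3, 150.3]
ee_rot: [0.997, 0.077, 0.0, -0.0]
contact_force: [0.7, 0.6, -2.2]
gripper_width: 13.3
grasp_force: 61.1
```

```bash
python3 -c "
from h import *
st(); im=imaging.get_image('wrist'); sc=imaging.get_image('scene')
for z in (90,103): print(head(im,z,(60,300,200,440))); 
a=cv2.resize(im['pixels'][50:300,180:440],(416,400)); r,c=190,256
b=cv2.resize(sc['pixels'][r-35:r+35,c-33:c+33],(380,400),interpolation=2)
cv2.imwrite('pics/w7.png',cv2.cvtColor(np.hstack([a,b]),4))
"
```

```text
t 17.85 p [393.9 174.3 150.3] a 0.155 F [ 0.7  0.6 -2.2] w 13.3 g 61.08720660209656
((141.61434173583984, 319.9269104003906), (65.90351104736328, 68.12506103515625), array([461.31248534, 183.98623452,  90.        ]))
((141.61434173583984, 319.9269104003906), (65.90351104736328, 68.12506103515625), array([461.75029638, 184.06158862, 103.        ]))
```

View pics/w7.png

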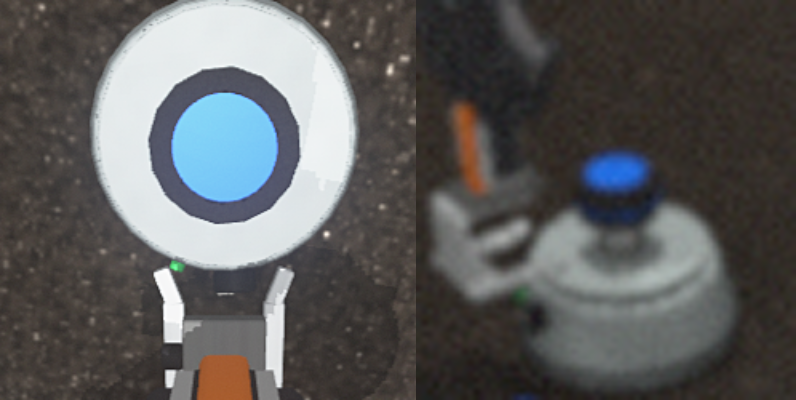

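The puller is clear and the head sits upright and loose on the neck. Now I'll take the puller back to its place.

Request:
apply_moves(
  rows=[
    {"hand": -1,"delta_pos": [-5,20,-15],"yaw": 0},
    {"hand": -1,"delta_pos": [-5,50,-20],"yaw": 0},
    {"hand": -1,"delta_pos": [0,85,-20],"yaw": 0},
    {"hand": -1,"delta_pos": [10,115,-20],"yaw": 0},
    {"hand": -1,"delta_pos": [25,140,-10],"yaw": 0},
    {"hand": -1,"delta_pos": [38,158,5],"yaw": 0},
    {"hand": -1,"delta_pos": [41,163,25],"yaw": 0},
    {"hand": -1,"delta_pos": [41,163,45],"yaw": 0},
    {"hand": -1,"delta_pos": [41,163,60],"yaw": 0},
    {"hand": -1,"delta_pos": [41,163,66],"yaw": 0},
    {"hand": -1,"delta_pos": [41,163,66],"yaw": 0},
    {"hand": -1,"delta_pos": [41,163,66],"yaw": 0},
  ],
)

```text
clock: 18.95
position: [460.4, 19.6, 84.3]
ee_rot: [0.997, 0.077, 0.0, 0.0]
contact_force: [0.5, 0.6, -1.0]
gripper_width: 13.2
grasp_force: 61.0
```

Request:
apply_moves(
  rows=[
    {"hand": -1,"delta_pos": [0,0,2],"yaw": 0},
    {"hand": -1,"delta_pos": [0,0,4],"yaw": 0},
    {"hand": -1,"delta_pos": [0,0,4.5],"yaw": 0},
    {"hand": -1,"delta_pos": [0,0,4.5],"yaw": 0},
  ],
)

```text
clock: 19.28
position: [459.9, 19.7, 79.9]
ee_rot: [0.997, 0.077, 0.0, -0.0]
contact_force: [-0.4, -1.3, -1.0]
gripper_width: 13.8
grasp_force: 61.0
```

Request:
apply_moves(
  rows=[
    {"hand": -1,"delta_pos": [0,0,0.6],"yaw": 0},
    {"hand": -1,"delta_pos": [0,0,1.2],"yaw": 0},
    {"hand": -1,"delta_pos": [0,0,1.2],"yaw": 0},
    {"hand": -1,"delta_pos": [0,0,1.2],"yaw": 0},
  ],
)

```text
clock: 19.62
position: [460.0, 19.6, 78.8]
ee_rot: [0.997, 0.077, 0.0, -0.0]
contact_force: [-0.9, 1.0, 2.7]
gripper_width: 13.2
grasp_force: 61.6
```

Request:
apply_moves(
  rows=[
    {"hand": -1,"delta_pos": [0,0,0.3],"yaw": 0},
    {"hand": -1,"delta_pos": [0,0,0.3],"yaw": 0},
  ],
)

```text
clock: 19.78
position: [460.1, 19.6, 78.7]
ee_rot: [0.997, 0.077, 0.0, -0.0]
contact_force: [-2.4, 1.3, 5.9]
gripper_width: 13.3
grasp_force: 62.3
```

Request:
apply_moves(
  rows=[
    {"hand": 1,"delta_pos": [0,0,-0.3],"yaw": 0},
    {"hand": 1,"delta_pos": [0,0,-0.3],"yaw": 0},
    {"hand": 1,"delta_pos": [0,0,-0.3],"yaw": 0},
    {"hand": 1,"delta_pos": [0,0,-0.3],"yaw": 0},
    {"hand": 1,"delta_pos": [0,0,-0.3],"yaw": 0},
    {"hand": 1,"delta_pos": [0,0,-0.3],"yaw": 0},
    {"hand": 1,"delta_pos": [0,0,-0.3],"yaw": 0},
    {"hand": 1,"delta_pos": [0,0,-0.3],"yaw": 0},
    {"hand": 1,"delta_pos": [0,0,-20],"yaw": 0},
    {"hand": 1,"delta_pos": [0,0,-50],"yaw": 0},
    {"hand": 1,"delta_pos": [0,0,-90],"yaw": 0},
    {"hand": 1,"delta_pos": [0,0,-130],"yaw": 0},
  ],
)

```text
clock: 20.78
position: [459.0, 19.2, 209.0]
ee_rot: [0.997, 0.077, -0.001, 0.0]
contact_force: [0.9, 0.8, 0.5]
gripper_width: 85.4
grasp_force: 0.0
```

```bash
python3 -c "
from h import *
st(); print(delta((461.8,184.2,190)))
for c in ('top','wrist'):
  im=imaging.get_image(c)
  for q,z in dict(puller_grip=72,puller=0,mixer_head=80,dish=0).items(): print(c,q,[(round(d['score'],2),np.round(d['location']).tolist(),np.round(onz(im,d['location'],z)[:2],1).tolist()) for d in nets.pinpoint(c,q)[:2]])
"
```

```text
t 20.78 p [459.   19.2 209. ] a 0.1542 F [0.9 0.8 0.5] w 85.4 g 0.0
([28.2, -162.6, 18.8], 0)
top puller_grip [(0.61, [308.0, 278.0], [355.1, 10.9]), (0.54, [264.0, 272.0], [457.9, 23.8])]
top puller [(0.74, [267.0, 273.0], [459.9, 28.7]), (0.69, [314.0, 276.0], [344.8, 20.3])]
top mixer_head [(0.4, [261.0, 205.0], [463.3, 180.5]), (0.38, [264.0, 272.0], [454.5, 24.7])]
top dish [(0.89, [264.0, 382.0], [464.3, -241.5]), (0.71, [290.0, 460.0], [398.6, -432.3])]
wrist puller_grip [(0.73, [352.0, 310.0], [352.7, 10.5]), (0.58, [231.0, 324.0], [460.2, 15.8])]
wrist puller [(0.73, [210.0, 322.0], [459.3, 17.0])]
wrist mixer_head [(0.57, [198.0, 94.0], [461.7, 181.0])]
wrist dish [(0.69, [244.0, 584.0], [464.8, -243.2])]
```

Request:
apply_moves(
  rows=[
    {"hand": 1,"delta_pos": [7,-40,0],"yaw": 0},
    {"hand": 1,"delta_pos": [14,-80,0],"yaw": 0},
    {"hand": 1,"delta_pos": [21,-120,0],"yaw": 0},
    {"hand": 1,"delta_pos": [26,-150,5],"yaw": 0},
    {"hand": 1,"delta_pos": [28,-162.5,19],"yaw": 0},
    {"hand": 1,"delta_pos": [28,-162.5,40],"yaw": 0},
    {"hand": 1,"delta_pos": [28,-162.5,60],"yaw": 0},
    {"hand": 1,"delta_pos": [28,-162.5,80],"yaw": 0},
    {"hand": 1,"delta_pos": [28,-162.5,98],"yaw": 0},
    {"hand": 1,"delta_pos": [28,-162.5,110],"yaw": 0},
    {"hand": 1,"delta_pos": [28,-162.5,114],"yaw": 0},
    {"hand": 1,"delta_pos": [28,-162.5,114],"yaw": 0},
  ],
)

```text
clock: 22.28
position: [461.8, 183.8, 92.5]
ee_rot: [0.997, 0.077, -0.002, 0.001]
contact_force: [0.2, 0.1, -0.8]
gripper_width: 85.5
grasp_force: 0.0
```

Request:
apply_moves(
  rows=[
    {"hand": 1,"delta_pos": [0,0,0],"yaw": 0},
    {"hand": 1,"delta_pos": [0,0,0],"yaw": 0},
  ],
)

```text
clock: 22.45
position: [463.0, 184.7, 94.7]
ee_rot: [0.997, 0.077, 0.001, -0.0]
contact_force: [-0.3, -0.4, -0.7]
gripper_width: 85.5
grasp_force: 0.0
```

Request:
apply_moves(
  rows=[
    {"hand": 0.5,"delta_pos": [0,0,0],"yaw": 0},
    {"hand": 0.3,"delta_pos": [0,0,0],"yaw": 0},
    {"hand": 0.15,"delta_pos": [0,0,0],"yaw": 0},
    {"hand": 0.05,"delta_pos": [0,0,0],"yaw": 0},
    {"hand": -0.1,"delta_pos": [0,0,0],"yaw": 0},
    {"hand": -0.2,"delta_pos": [0,0,0],"yaw": 0},
    {"hand": -0.2,"delta_pos": [0,0,0],"yaw": 0},
    {"hand": -0.2,"delta_pos": [0,0,0],"yaw": 0},
    {"hand": -0.2,"delta_pos": [0,0,0],"yaw": 0},
  ],
)

```text
clock: 23.2
position: [462.8, 184.7, 94.4]
ee_rot: [0.997, 0.077, 0.0, -0.0]
contact_force: [-1.9, 1.4, 3.9]
gripper_width: 42.9
grasp_force: 60.6
```

Holding it, but the fingertips reach slightly below the head's underside. I'll regrip 5 mm higher so it can be set down rather than dropped.

Request:
apply_moves(
  rows=[
    {"hand": 0.2,"delta_pos": [0,0,0],"yaw": 0},
    {"hand": 0.5,"delta_pos": [0,0,0],"yaw": 0},
    {"hand": 0.5,"delta_pos": [0,0,0],"yaw": 0},
    {"hand": 0.5,"delta_pos": [0,0,-3],"yaw": 0},
    {"hand": 0.5,"delta_pos": [0,0,-5],"yaw": 0},
    {"hand": 0.5,"delta_pos": [0,0,-5],"yaw": 0},
    {"hand": 0.15,"delta_pos": [0,0,-5],"yaw": 0},
    {"hand": 0.05,"delta_pos": [0,0,-5],"yaw": 0},
    {"hand": -0.1,"delta_pos": [0,0,-5],"yaw": 0},
    {"hand": -0.2,"delta_pos": [0,0,-5],"yaw": 0},
    {"hand": -0.2,"delta_pos": [0,0,-5],"yaw": 0},
    {"hand": -0.2,"delta_pos": [0,0,-5],"yaw": 0},
  ],
)

```text
clock: 24.2
position: [462.6, 184.3, 99.2]
ee_rot: [0.997, 0.077, 0.0, 0.0]
contact_force: [-0.0, -1.5, 2.8]
gripper_width: 43.0
grasp_force: 60.5
```

Request:
apply_moves(
  rows=[
    {"hand": -0.2,"delta_pos": [0,0,-3],"yaw": 0},
    {"hand": -0.2,"delta_pos": [0,0,-7],"yaw": 0},
    {"hand": -0.2,"delta_pos": [0,0,-12],"yaw": 0},
    {"hand": -0.2,"delta_pos": [0,0,-18],"yaw": 0},
    {"hand": -0.2,"delta_pos": [0,0,-30],"yaw": 0},
    {"hand": -0.2,"delta_pos": [0,0,-50],"yaw": 0},
    {"hand": -0.2,"delta_pos": [0,0,-75],"yaw": 0},
    {"hand": -0.2,"delta_pos": [0,0,-95],"yaw": 0},
    {"hand": -0.2,"delta_pos": [0,0,-100],"yaw": 0},
    {"hand": -0.2,"delta_pos": [0,0,-100],"yaw": 0},
  ],
)

```text
clock: 25.03
position: [463.1, 185.0, 201.0]
ee_rot: [0.997, 0.077, 0.002, -0.001]
contact_force: [-0.6, 0.2, -0.5]
gripper_width: 42.9
grasp_force: 60.8
```

```bash
python3 -c "
from h import *
st(); print(delta((464,-240,190)))
im=imaging.get_image('wrist'); sc=imaging.get_image('scene'); r,c=proj(sc,(462,184,150)).astype(int)
a=cv2.resize(im['pixels'],(480,360)); b=cv2.resize(sc['pixels'][r-35:r+55,c-35:c+40],(300,360),interpolation=2)
cv2.imwrite('pics/w8.png',cv2.cvtColor(np.hstack([a,b]),4))"
```

```text
t 25.03 p [463.1 185.  201. ] a 0.1543 F [-0.6  0.2 -0.5] w 42.9 g 60.82802064134739
([-64.5, 420.1, 9.7], 0)
```

View pics/w8.png

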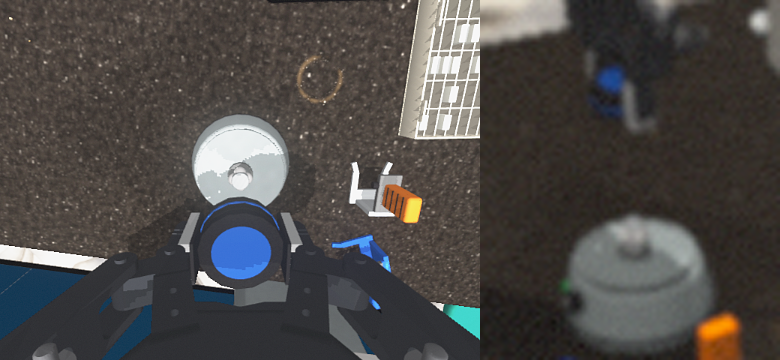

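The head is held upright at (250,240) and the puller stands at about (190,380). Next stop is the dish.

Request:
apply_moves(
  rows=[
    {"hand": -0.2,"delta_pos": [-3,20,0],"yaw": 0},
    {"hand": -0.2,"delta_pos": [-8,55,0],"yaw": 0},
    {"hand": -0.2,"delta_pos": [-14,90,0],"yaw": 0},
    {"hand": -0.2,"delta_pos": [-20,130,0],"yaw": 0},
    {"hand": -0.2,"delta_pos": [-26,170,0],"yaw": 0},
    {"hand": -0.2,"delta_pos": [-32,210,0],"yaw": 0},
    {"hand": -0.2,"delta_pos": [-38,250,0],"yaw": 0},
    {"hand": -0.2,"delta_pos": [-44,290,0],"yaw": 0},
    {"hand": -0.2,"delta_pos": [-50,330,0],"yaw": 0},
    {"hand": -0.2,"delta_pos": [-56,365,0],"yaw": 0},
    {"hand": -0.2,"delta_pos": [-60,390,0],"yaw": 0},
    {"hand": -0.2,"delta_pos": [-62,400,0],"yaw": 0},
  ],
)

```text
clock: 26.13
position: [461.5, -223.1, 197.0]
ee_rot: [0.997, 0.075, -0.002, -0.0]
contact_force: [-0.2, 0.5, -0.7]
gripper_width: 42.9
grasp_force: 60.9
```

Request:
apply_moves(
  rows=[
    {"hand": -0.2,"delta_pos": [0,0,0],"yaw": 0},
    {"hand": -0.2,"delta_pos": [0,0,0],"yaw": 0},
    {"hand": -0.2,"delta_pos": [0,0,0],"yaw": 0},
  ],
)

```text
clock: 26.38
position: [462.3, -219.5, 198.3]
ee_rot: [0.997, 0.077, -0.001, -0.0]
contact_force: [0.9, -0.4, 0.1]
gripper_width: 42.7
grasp_force: 60.9
```

```bash
python3 -c "
from h import *
st(); im=imaging.get_image('wrist')
for q in ('dish',): print([(round(d['score'],2),np.round(d['location']).tolist(),np.round(onz(im,d['location'],0)[:2],1).tolist()) for d in nets.pinpoint('wrist',q)])
print(delta((464,-240,60)))"
```

```text
t 26.38 p [ 462.3 -219.5  198.3] a 0.155 F [ 0.9 -0.4  0.1] w 42.7 g 60.909824387636036
[(0.93, [213.0, 344.0], [464.7, -242.8]), (0.76, [300.0, 527.0], [405.1, -439.5])]
([-1.8, 20.7, 138.8], 0)
```

Request:
apply_moves(
  rows=[
    {"hand": -0.2,"delta_pos": [-2,15,5],"yaw": 0},
    {"hand": -0.2,"delta_pos": [-2,22,30],"yaw": 0},
    {"hand": -0.2,"delta_pos": [-2,22,60],"yaw": 0},
    {"hand": -0.2,"delta_pos": [-2,22,90],"yaw": 0},
    {"hand": -0.2,"delta_pos": [-2,22,120],"yaw": 0},
    {"hand": -0.2,"delta_pos": [-2,22,142],"yaw": 0},
    {"hand": -0.2,"delta_pos": [-2,22,155],"yaw": 0},
    {"hand": -0.2,"delta_pos": [-2,22,162],"yaw": 0},
    {"hand": -0.2,"delta_pos": [-2,22,166],"yaw": 0},
    {"hand": -0.2,"delta_pos": [-2,22,166],"yaw": 0},
    {"hand": -0.2,"delta_pos": [-2,22,166],"yaw": 0},
  ],
)

```text
clock: 27.4
position: [464.9, -242.3, 33.9]
ee_rot: [0.997, 0.077, 0.001, 0.0]
contact_force: [0.3, -0.1, -0.8]
gripper_width: 42.6
grasp_force: 60.9
```

Request:
apply_moves(
  rows=[
    {"hand": -0.2,"delta_pos": [0,0,1],"yaw": 0},
    {"hand": -0.2,"delta_pos": [0,0,2],"yaw": 0},
    {"hand": -0.2,"delta_pos": [0,0,3],"yaw": 0},
    {"hand": -0.2,"delta_pos": [0,0,4],"yaw": 0},
    {"hand": -0.2,"delta_pos": [0,0,4],"yaw": 0},
  ],
)

```text
clock: 27.82
position: [464.0, -242.5, 29.1]
ee_rot: [0.997, 0.077, 0.0, 0.0]
contact_force: [0.5, -0.4, 0.2]
gripper_width: 42.8
grasp_force: 60.9
```

Request:
apply_moves(
  rows=[
    {"hand": -0.2,"delta_pos": [0,0,0.7],"yaw": 0},
    {"hand": -0.2,"delta_pos": [0,0,1.5],"yaw": 0},
    {"hand": -0.2,"delta_pos": [0,0,1.5],"yaw": 0},
  ],
)

```text
clock: 28.07
position: [464.1, -242.5, 27.4]
ee_rot: [0.997, 0.077, 0.0, 0.0]
contact_force: [0.1, 0.9, -0.6]
gripper_width: 42.5
grasp_force: 61.0
```

Request:
apply_moves(
  rows=[
    {"hand": -0.2,"delta_pos": [0,0,0.7],"yaw": 0},
    {"hand": -0.2,"delta_pos": [0,0,1.2],"yaw": 0},
    {"hand": -0.2,"delta_pos": [0,0,1.2],"yaw": 0},
  ],
)

```text
clock: 28.32
position: [464.1, -242.5, 27.3]
ee_rot: [0.997, 0.077, -0.0, 0.0]
contact_force: [-0.8, 0.9, 7.8]
gripper_width: 42.8
grasp_force: 65.1
```

Request:
apply_moves(
  rows=[
    {"hand": -0.2,"delta_pos": [0,0,0.5],"yaw": 0},
    {"hand": -0.2,"delta_pos": [0,0,0.8],"yaw": 0},
    {"hand": -0.2,"delta_pos": [0,0,0.8],"yaw": 0},
  ],
)

```text
clock: 28.57
position: [464.1, -242.5, 27.3]
ee_rot: [0.997, 0.077, 0.0, 0.0]
contact_force: [-3.9, 1.9, 12.1]
gripper_width: 43.0
grasp_force: 68.0
```

Request:
apply_moves(
  rows=[
    {"hand": -0.2,"delta_pos": [0,0,0.5],"yaw": 0},
    {"hand": -0.2,"delta_pos": [0,0,0.8],"yaw": 0},
    {"hand": -0.2,"delta_pos": [0,0,0.8],"yaw": 0},
  ],
)

```text
clock: 28.82
position: [464.2, -242.5, 27.3]
ee_rot: [0.997, 0.077, 0.0, 0.0]
contact_force: [-5.2, 3.5, 19.7]
gripper_width: 42.5
grasp_force: 71.0
```

The head is on the dish floor. I'll relieve the load and release.

Request:
apply_moves(
  rows=[
    {"hand": -0.2,"delta_pos": [0,0,-1.8],"yaw": 0},
    {"hand": -0.2,"delta_pos": [0,0,-2.5],"yaw": 0},
    {"hand": 0.1,"delta_pos": [0,0,-2.5],"yaw": 0},
    {"hand": 0.2,"delta_pos": [0,0,-2.5],"yaw": 0},
    {"hand": 0.4,"delta_pos": [0,0,-2.5],"yaw": 0},
    {"hand": 0.5,"delta_pos": [0,0,-2.5],"yaw": 0},
    {"hand": 0.5,"delta_pos": [0,0,-2.5],"yaw": 0},
    {"hand": 0.5,"delta_pos": [0,0,-10],"yaw": 0},
    {"hand": 0.5,"delta_pos": [0,0,-25],"yaw": 0},
    {"hand": 0.5,"delta_pos": [0,0,-55],"yaw": 0},
    {"hand": 0.5,"delta_pos": [-20,0,-95],"yaw": 0},
    {"hand": 0.5,"delta_pos": [-60,0,-130],"yaw": 0},
  ],
)

```text
clock: 29.82
position: [417.8, -250.5, 147.8]
ee_rot: [0.997, 0.078, 0.002, 0.001]
contact_force: [1.1, -0.8, 1.9]
gripper_width: 63.8
grasp_force: 0.0
```

Request:
apply_moves(
  rows=[
    {"hand": 0.5,"delta_pos": [0,0,0],"yaw": 0},
    {"hand": 0.5,"delta_pos": [0,0,0],"yaw": 0},
    {"hand": 0.5,"delta_pos": [0,0,0],"yaw": 0},
  ],
)

```text
clock: 30.07
position: [415.2, -250.0, 145.3]
ee_rot: [0.997, 0.077, 0.0, 0.0]
contact_force: [-0.1, -0.1, -0.9]
gripper_width: 64.3
grasp_force: 0.0
```

```bash
python3 -c "
from h import *
st(); im=imaging.get_image('wrist'); sc=imaging.get_image('scene')
a=cv2.resize(im['pixels'],(480,360)); b=cv2.resize(sc['pixels'][180:330,220:380],(320,300),interpolation=2); b=cv2.copyMakeBorder(b,0,60,0,0,0)
cv2.imwrite('pics/w9.png',cv2.cvtColor(np.hstack([a,b]),4))"
```

```text
t 30.07 p [ 415.2 -250.   145.3] a 0.1538 F [-0.1 -0.1 -0.9] w 64.3 g 0.0
```

View pics/w9.png

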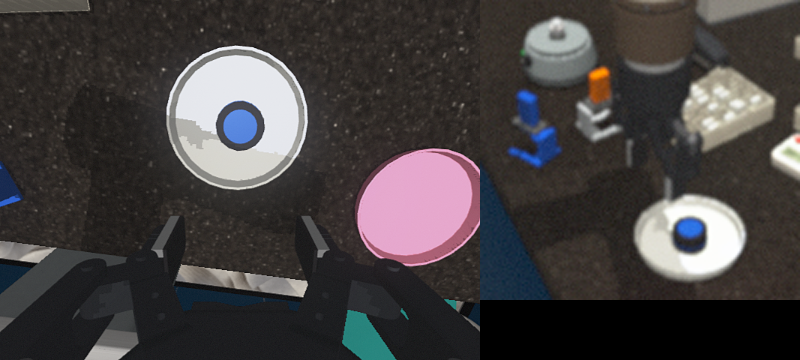

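The head lies upright in the middle of the white dish (240,126), the puller stands upright, and the gripper is clear of everything.

```bash
python3 -c "
from h import *
print(workorder.job_done())"
```

```text
the job is handed in; nothing more can be done
None
```

The head was popped off with the puller and now lies upright in the white dish, and the puller stands back on the bench. I handed the job in at about 30 s; no verdict came back.

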